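Take the safety cap off the degreaser jar at the key bench

TASK

Open the jar in the bench holder: squeeze the two side tabs of its safety cap inward together, keep them squeezed while turning the cap anticlockwise until it comes free by feel, lift it straight off and set it down gently, right way up, in the shallow metal tray. Feel your way: do not force the cap so hard that the jar slips round in its holder or is hauled up out of it, do not crush the cap, and leave the other things on the bench where they are.

Things in the scene. Friction and masses are not known exactly. Their poses are not given: they have to be found in the camera images.
- cap_mid (a point): centre (half-way up) of the grey safety cap on the jar: 48 mm across, 28 mm high, z up its axis. Two flat side tabs stand on its +y and -y sides: pads 22 mm wide, from 4.5 mm below this point up to the cap's top, 62 mm over both faces; sprung (3 to 8 N a side), each goes in 6 mm to its end (50 mm over both). Squeeze them along the cap's y, e.g. from straight above
- cap: the same cap (110 g; crushed by more than 80 N a side), origin at the centre of its lower rim, 14 mm under cap_mid. Below each pad a 10 mm wide catch meets a stop post on the jar's shoulder when the cap turns anticlockwise (seen from above); both tabs pressed in by 4 mm or more pass it. The posts end 8 mm below cap_mid, 28 to 35 mm from the axis: keep fingertips above them, turn about the axis
- jar_turn (a joint): how far (rad) the white jar has slipped round in its holder; 0 at the start, not to exceed 0.06 either way. It creeps from 0.35 N m and slips at 0.55; turning the cap drags 0.05 to 0.2 N m. The cap comes free 28 to 86 degrees from where it starts, another angle each time, which cannot be seen; some 9 degrees further on, a hard end stop carries the jar round
- jar_lift (a joint): how far (m) the jar is hauled up in its holder; 0 at the start, not to exceed 0.004. It comes up at some 20 N of pull: never lift hard on a cap not yet free. A sprung gasket (10 N) loads the closed cap; once free it pushes cap and an unloaded hand up with 7 to 10 N, over 3 mm: the sign to stop turning and lift (15 mm clears the neck). Jar 80 mm across, shoulder at height 100 mm
- tray: shallow aluminium tray fixed on the bench, 160 (its x) by 140 (its y) mm, origin under its centre at bench height; floor 4 mm thick, wall 4 mm thick and 12 mm high. The cap goes here, standing on its lower rim (cap_mid then 18 mm above the bench), put down with less than 25 N, not dropped
- padlock_mid (a point): bystander: middle of the brass body of a padlock standing on the bench, 22 x 46 x 40 mm, steel shackle up to 69 mm high
- screwdriver: bystander: screwdriver with a black handle lying on the bench, 190 mm long along its x, origin at its middle on the bench
- oiler_mid (a point): bystander: middle of a small upright oil bottle, 38 mm across, 100 mm high
Not all that is in view belongs to the job. What is shaped like the cap but pink or purple is not meant.

How it is judged:
On the way:
1. the cap is off: held level and clear above the jar's neck (height (world z) of cap_mid above 0.14 m and angle between cap_mid's own z axis and vertical below 0.25 rad), for 0.1 s.
At the end, for the whole second after the job is handed in: The cap stands right way up (within 7 degrees) and at rest on the floor of the tray, inside its walls, let go (x of cap_mid in the frame of tray between -0.052 and 0.052 m and y of cap_mid in the frame of tray between -0.045 and 0.045 m and height (world z) of cap_mid between 0.014 and 0.023 m and angle between cap_mid's own z axis and vertical below 0.12 rad and linear speed of cap below 0.02 m/s and contact force between cap and the fingers below 0.05 N); the robot touches nothing.
It fails at once if the jar slips round in its holder by more than 3.4 degrees (value of joint jar_turn above 0.06 rad or value of joint jar_turn below -0.06 rad).
It fails at once if the jar is hauled up in its holder by more than 4 mm (value of joint jar_lift above 0.004 m).
It fails at once if the cap is crushed: the fingers press on it with more than 160 N in all (80 N a side) (contact force between the fingers and cap above 160 N).
It fails at once if the cap is rammed into the tray (more than 25 N) or dropped there (faster than 0.4 m/s below 60 mm) (contact force between cap and tray above 25 N or (height (world z) of cap_mid below 0.06 m and linear speed of cap above 0.4 m/s)).
It fails at once if a bystander (padlock, screwdriver, oil bottle) is moved by more than 20 mm (distance of any of padlock_mid, screwdriver, oiler_mid from where it was at the start of the episode above 0.02 m).
It also fails if it takes over 64 s, if anything falls off the work surface, if the arm or the gripper's body presses on something with over 40 N, if the wrist force passes 120 N, or if a joint passes its speed limit or range.

ROBOT

A 6-joint arm with a two-finger parallel gripper is mounted at the origin on the work surface. World frame = base frame: x ahead of the robot, y to its left, z up, the work surface at z = 0. Lengths are in m, angles in rad, forces in N, time in s.
With the tool pointing down it reaches from about 0.225 to 0.725 m from the base axis. Payload 3.1 kg.
Tool frame: the origin (TCP) lies on the centre line of the jaws, within the pads' length; the fingertips stand 25 mm ahead of it and the grasp point (between the pads) lies 6 mm ahead of it; z points along the fingers, y is the line along which they close (so a half turn about z gives the same grasp; the last joint's range is limited). The gripper opens to 85 mm and grips with 20 to 120 N. Pads are 22 mm wide; open, the fingers measure 114 mm over their backs; the gripper's body (76 mm by 85 mm) begins 54 mm behind the grasp point. The pads swing forward as they close: fully open they stand 13 mm farther back than shut.
Start: joints at [1.073, 0.048, 0.099, 1.622, 0, 1.443], TCP at [0.19, 0.489, 0.256] pointing down, gripper open.
Joint ranges: [-2.91, 2.91], [-0.99, 1.94], [-1.21, 1.42], [-2.12, 2.29], [-1.49, 1.47], [-3.14, 3.14]. Speed limits (rad/s): [2.79, 2.79, 3.14, 3.14, 3.14, 3.14].

INTERFACE

Orientations are given as a rotation vector (axis times angle).
In Python, from plant import env gives the robot as it stands. The module is installed in compiled form; this text tells all that it offers.
- The arm moves only by the shell command python3 -m crank 'ROWS' [FORCE]. ROWS is a JSON object of lists of equal length, an entry for each row: "twist": the turn, a rotation vector about the world's x, y, z in rad, a list of three; "delta_pos": the shift along the world's x, y, z in mm, a list of three; "claw": the opening, from 0 (shut) to 1 (fully open). A call has 1 to 20 rows; each row is the pose to reach, as a shift and turn from the pose commanded when the call began; what a row does not reach only later rows make up. A row lasts 1/12 s, in which the tool goes at most 41.7 mm and 7.16 degrees, less where a joint would pass 70% of its speed; a pose out of reach is approached as far as the arm can. A call with a gripper value outside its range is refused whole. The fingers move at their own pace and stop on an object; FORCE is the grip in N (left out, the last holds). Time passes only in rows, so rows that repeat a pose let the fingers close. It gives the time, the measured TCP pose, the force, the opening and the grip force at its end, in the units of the state.
- env.get_obs(): the state, without advancing time (a new reading comes with each control period).
- env.get_image(name): name is "side" or "top"; returns a dict with "pixels" (480x640x3 uint8, red, green, blue), "camera_matrix" (3x3 intrinsics, pixels), "rvec" (rotation vector, rad) and "tvec" (3), from world to camera coordinates, as OpenCV has them. Camera axes: x right, y down, z forward; pixel columns grow to the right and rows downward; lengths in m; the calibration is good to about 2 mm. A picture is of the moment at which its call begins. There is no depth.
- env.finish_job(): hands the job in; it is judged then, once.
The state is a dict: "time": time; "joint_positions": joint angles; "joint_velocities": joint speeds; "joint_torque": joint torques, N m; "tcp_pos": TCP position; "orientation": TCP orientation; "ft_force": force on the tool from outside, world axes, zero at the start; "moment": the same for the moment, N m; "opening": finger opening in m; "finger_force": force on a finger pad.
Only numpy, scipy, OpenCV 4.12 (cv2) and the standard library are available. Lean on these libraries where they do the work, as an engineer would, in place of code of your own. Each camera call takes 0.05 s, during which the arm holds its last target. There are 200 camera calls.

## Working session

There is one attempt and no reset: what is moved stays moved. The work goes in short steps, Python scripts to look and compute and a shell command to move; the robot and the scene stay as the last step left them, time stands still between calls to the robot, and variables do not carry over. Pictures are saved under pics/ and viewed, at most 10 in all, crops included, and the job is handed in when it is done.

```bash
mkdir -p pics
cat > h.py <<'E'
import numpy as np, cv2
from plant import env
def cam(n):
    im=env.get_image(n); R=cv2.Rodrigues(np.array(im["rvec"],float))[0]
    return im["pixels"],np.array(im["camera_matrix"],float),R,np.array(im["tvec"],float).ravel()
def onz(c,u,v,z):
    _,K,R,t=c; d=R.T@np.linalg.solve(K,[u,v,1]); o=-R.T@t
    return o+d*(z-o[2])/d[2]
def proj(c,p):
    _,K,R,t=c; q=K@(R@np.array(p)+t); return q[:2]/q[2]
E
python3 - <<'E'
from h import *
for n in("top","side"):
    c=cam(n); cv2.imwrite(f"pics/{n}0.png",c[0][:,:,::-1]); np.savez(n+"0.npz",*c); print(n,-c[2].T@c[3],c[1][0,0])
o=env.get_obs(); print({k:np.round(v,3) for k,v in o.items()})
E
```

```text
top [ 0.47245902 -0.04667771  0.99934493] 468.2377527645331
side [ 0.06434359 -0.6682622   0.73741148] 508.52615277716154
{'time': np.float64(0.1), 'joint_positions': array([1.073, 0.049, 0.098, 1.622, 0.   , 1.443]), 'joint_velocities': array([-0.001, -0.001,  0.004, -0.   ,  0.   , -0.   ]), 'joint_torque': array([ 2.0000e-03, -3.3985e+01,  3.2094e+01,  1.6000e-02, -0.0000e+00,
       -0.0000e+00]), 'tcp_pos': array([0.19 , 0.489, 0.255]), 'orientation': array([-5.770e-01, -3.087e+00,  3.000e-03]), 'ft_force': array([0.3  , 0.364, 0.391]), 'moment': array([-0.005,  0.009, -0.007]), 'finger_force': np.float64(0.0), 'opening': np.float64(0.085)}
```

View pics/top0.png

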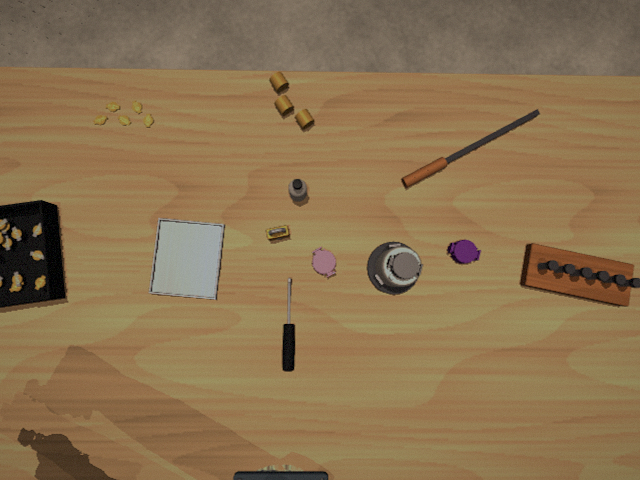

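View pics/side0.png

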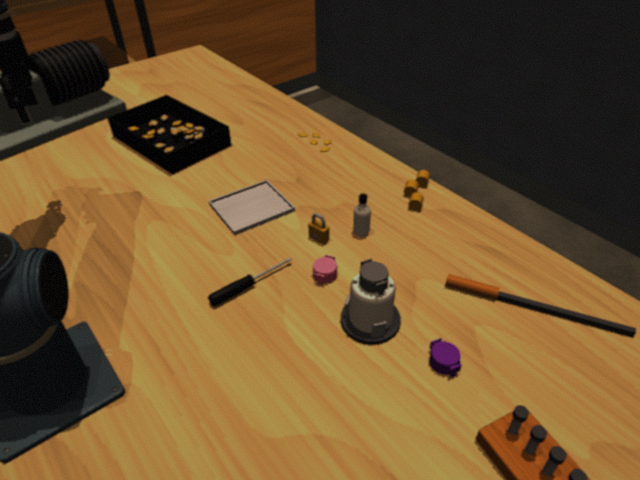

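The top view shows the jar with its grey cap near (404,265), the white tray around (187,259), the padlock at (278,233), the oiler at (298,190) and the screwdriver at (289,325). The pink and purple caps are decoys. I'll enlarge the cap in both views.

Run:
```python
from h import *
a=cv2.imread("pics/top0.png")[225:305,355:435]; b=cv2.imread("pics/side0.png")[255:345,330:410]
f=lambda i:cv2.convertScaleAbs(cv2.resize(i,(400,560*0+ (400*i.shape[0])//i.shape[1]),interpolation=cv2.INTER_CUBIC),alpha=1.5,beta=10)
A,B=f(a),f(b); A=cv2.copyMakeBorder(A,0,B.shape[0]-A.shape[0],0,0,0)
cv2.imwrite("pics/crop.png",np.hstack([A,B]))
```

```text
(no output)
```

View pics/crop.png

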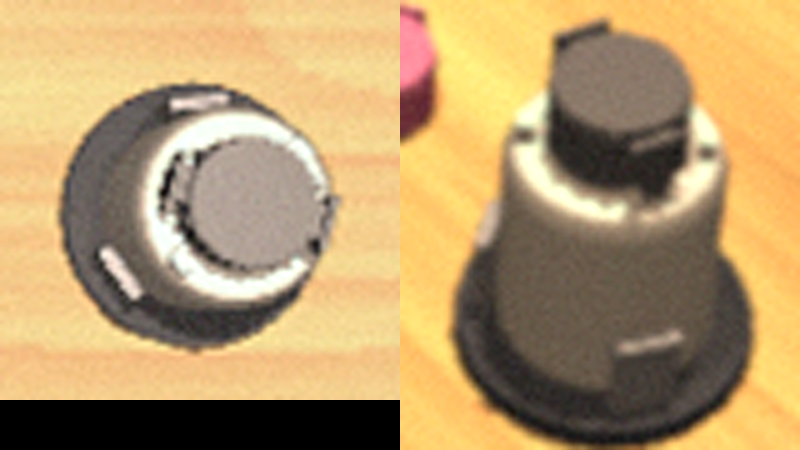

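The crop shows the cap's top disc centred near top (406,265.6) and side (374,271). The tabs are at top (391,261) and (420.5,269.5), and at side (366.5,261) and (381.5,282.5).

Run:
```python
from h import *
from scipy.spatial.transform import Rotation as Ro
L=lambda n:[v for k,v in sorted(np.load(n+"0.npz").items())]
T,S=L("top"),L("side")
P=lambda c:c[1]@np.c_[c[2],c[3]]
tri=lambda a,b:(lambda x:x[:3,0]/x[3,0])(cv2.triangulatePoints(P(T),P(S),np.array(a,float).reshape(2,1),np.array(b,float).reshape(2,1)))
top=tri((406,265.6),(374,270.6)); print("cap top",top)
cc=lambda p:(p[0]/5+355,p[1]/5+225)
cs=lambda p:((p[0]-400)/5+330,p[1]/5+255)
for c,f,a,b in((T,cc,(180,182),(327,222)),(S,cs,(582,31),(658,137))):
    A,B=onz(c,*f(a),top[2]),onz(c,*f(b),top[2]); d=A-B; print((A+B)/2,np.hypot(*d[:2]),"angle",np.degrees(np.arctan2(d[1],d[0])))
g=T[0].astype(int); m=(g.min(2)>150).astype(np.uint8)
n,l,st,ce=cv2.connectedComponentsWithStats(m[200:320,130:240]); i=1+st[1:,4].argmax()
r=cv2.minAreaRect(np.argwhere(l==i)[:,::-1].astype(np.float32)+[130,200] if 0 else (np.argwhere(l==i)[:,::-1]+[130,200]).astype(np.float32)); q=cv2.boxPoints(r)
print("tray",[onz(T,*p,.008)[:2].round(3) for p in q],onz(T,*r[0],.006))
for n,p,z in(("lock",(278,233),.03),("oil",(298,190),.09),("sd",(289,325),.015)):print(n,onz(T,*p,z))
R=Ro.from_rotvec(env.get_obs()["orientation"]).as_matrix();print("tool y",R[:,1],np.degrees(np.arctan2(R[1,1],R[0,1])))
```

```text
cap top [ 0.51189384 -0.23424283  0.13121002]
[ 0.51165225 -0.23321452  0.13121002] 0.05656719041537303 angle 75.19636029374927
[ 0.51067258 -0.23606356  0.13121002] 0.05580761188396812 angle 74.5382618317197
tray [array([0.462, 0.273]), array([0.61 , 0.263]), array([0.597, 0.132]), array([0.449, 0.144])] [0.5290662  0.20331478 0.006     ]
lock [0.58157024 0.01085065 0.03      ]
oil [ 0.66048267 -0.03085622  0.09      ]
sd [ 0.39162059 -0.01381277  0.015     ]
tool y [ 0.36143446  0.93239502 -0.00215652] 68.81163108630929
```

```bash
python3 -m crank '{"delta_pos":[[321,-723,-26],[321,-723,-26],[321,-723,-26],[321,-723,-26],[321,-723,-26],[321,-723,-26],[321,-723,-26],[321,-723,-26],[321,-723,-26],[321,-723,-26],[321,-723,-26],[321,-723,-26],[321,-723,-26],[321,-723,-26],[321,-723,-26],[321,-723,-26],[321,-723,-26],[321,-723,-26],[321,-723,-26],[321,-723,-26]],"twist":[[0,0,0.11],[0,0,0.11],[0,0,0.11],[0,0,0.11],[0,0,0.11],[0,0,0.11],[0,0,0.11],[0,0,0.11],[0,0,0.11],[0,0,0.11],[0,0,0.11],[0,0,0.11],[0,0,0.11],[0,0,0.11],[0,0,0.11],[0,0,0.11],[0,0,0.11],[0,0,0.11],[0,0,0.11],[0,0,0.11]],"claw":[1,1,1,1,1,1,1,1,1,1,1,1,1,1,1,1,1,1,1,1]}' 20
```

```text
time: 1.77
tcp_pos: [0.512, -0.2399, 0.2256]
orientation: [-0.416, -3.11, 0.002]
ft_force: [-0.4, 1.0, -0.6]
opening: 0.0854
finger_force: 0.0
```

```bash
python3 -m crank '{"delta_pos":[[0,0,0],[0,0,-35],[0,0,-70],[0,0,-70],[0,0,-70]],"twist":[[0,0,0],[0,0,0],[0,0,0],[0,0,0],[0,0,0]],"claw":[1,1,1,1,1]}'
cat > look.py <<'E'
from h import *
import sys
n=sys.argv[1]
from scipy.spatial.transform import Rotation as Ro
o=env.get_obs(); t=np.array(o["tcp_pos"]); out=[]
R=Ro.from_rotvec(o["orientation"]).as_matrix(); print("yaw",np.degrees(np.arctan2(R[1,1],R[0,1])),"z",R[:,2],"p",t,o["ft_force"],o["moment"],o["opening"])
for k in("top","side"):
    c=cam(k); u=proj(c,t+R[:,2]*.015).round().astype(int); w=45
    x,y=np.clip(u-w,0,[640-2*w,480-2*w]); i=c[0][y:y+2*w,x:x+2*w,::-1]
    print(k,"crop origin",x,y,"x4.44; tip px",(proj(c,t+R[:,2]*.025)-[x,y])*400/90)
    out.append(cv2.convertScaleAbs(cv2.resize(i,(400,400),interpolation=cv2.INTER_CUBIC),alpha=1.8,beta=15))
cv2.imwrite(f"pics/{n}.png",np.hstack(out))
E
python3 look.py a1
```

```text
time: 2.18
tcp_pos: [0.508, -0.2308, 0.1574]
orientation: [-0.404, -3.108, -0.006]
ft_force: [1.2, -0.2, 0.8]
opening: 0.0854
finger_force: 0.0
yaw 75.18494566760194 z [-0.00691982  0.00444804 -0.99996616] p [ 0.50797967 -0.2307846   0.15740574] [ 1.24622921 -0.2360276   0.75948881] [-0.02779332 -0.03937768  0.01828392] 0.08535564730609424
top crop origin 361 222 x4.44; tip px [193.31872476 201.92669145]
side crop origin 326 221 x4.44; tip px [197.58570033 218.09846032]
```

View pics/a1.png

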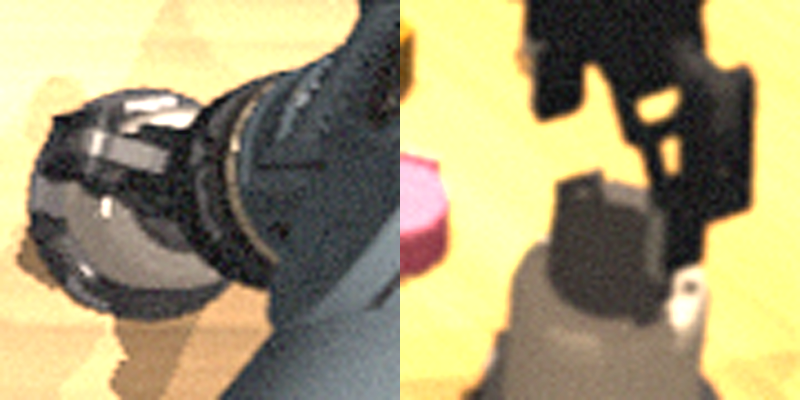

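The side view shows the open fingertips about 13 mm above nominal: the far tip is at (558,110) and the near one at about (688,262). They straddle the cap as they should. I'm going down.

```bash
python3 -m crank '{"delta_pos":[[0,0,-12],[0,0,-22],[0,0,-22],[0,0,-22],[0,0,-22]],"twist":[[0,0,0],[0,0,0],[0,0,0],[0,0,0],[0,0,0]],"claw":[1,1,1,1,1]}'
python3 -c "
from h import *
o=env.get_obs();print({k:np.round(v,3) for k,v in o.items() if k in('tcp_pos','ft_force','moment','joint_positions','joint_velocities')})"
```

```text
time: 2.7
tcp_pos: [0.511, -0.2336, 0.1386]
orientation: [0.407, 3.115, -0.0]
ft_force: [0.3, 0.0, -0.4]
opening: 0.0852
finger_force: 0.0
{'joint_positions': array([-0.548,  0.149, -0.026,  1.395,  0.   , -0.288]), 'joint_velocities': array([-0.001, -0.002,  0.006, -0.   ,  0.001, -0.   ]), 'tcp_pos': array([ 0.511, -0.234,  0.139]), 'ft_force': array([ 0.328,  0.039, -0.421]), 'moment': array([-0.024, -0.021,  0.012])}
```

```bash
python3 -m crank '{"delta_pos":[[0,0,0],[0,0,0],[0,0,0],[0,0,0],[0,0,0],[0,0,0]],"twist":[[0,0,0],[0,0,0],[0,0,0],[0,0,0],[0,0,0],[0,0,0]],"claw":[0.75,0.7,0.5,0.5,0.5,0.5]}' 30
python3 look.py a2
```

```text
time: 3.2
tcp_pos: [0.5116, -0.2333, 0.1405]
orientation: [0.406, 3.112, 0.0]
ft_force: [-1.2, 2.1, 6.7]
opening: 0.0483
finger_force: 32.0
yaw 75.12847383457203 z [ 2.89430522e-03 -9.88693091e-05 -9.99995807e-01] p [ 0.51161643 -0.23330434  0.14051639] [-1.21812869  2.05377145  6.66143029] [ 0.51240218  0.12165769 -0.0167691 ] 0.04826423515136534
top crop origin 360 221 x4.44; tip px [195.44179777 198.84861175]
side crop origin 328 228 x4.44; tip px [198.49887632 217.54660171]
```

View pics/a2.png

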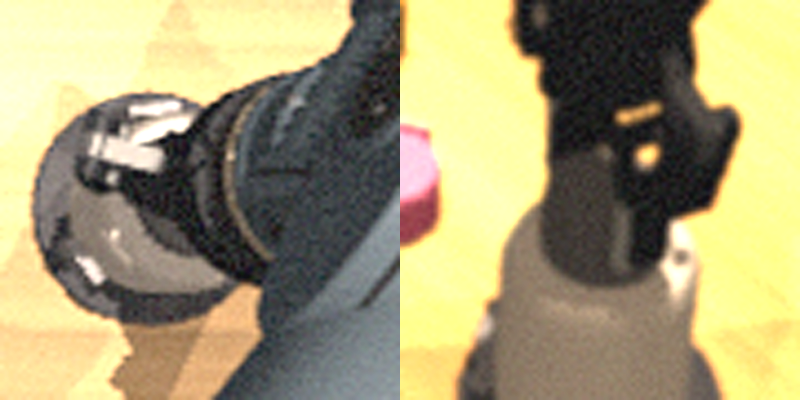

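The fingers hold both tabs (near finger at about (640,225) in the side crop), opening 48 mm, so the tabs are fully in. I'll ease off the vertical load and start turning.

```bash
cat > st.py <<'E'
from h import *
from scipy.spatial.transform import Rotation as Ro
o=env.get_obs();R=Ro.from_rotvec(o["orientation"]).as_matrix()
print("yaw %.2f"%np.degrees(np.arctan2(R[1,1],R[0,1])),"M",np.round(o["moment"],3),"j6 %.3f"%o["joint_positions"][5])
E
python3 -m crank '{"delta_pos":[[0,0,1.5],[0,0,1.5]],"twist":[[0,0,0],[0,0,0]],"claw":[0.5,0.5]}'; python3 st.py
python3 -m crank '{"delta_pos":[[0,0,0],[0,0,0],[0,0,0],[0,0,0]],"twist":[[0,0,0.035],[0,0,0.07],[0,0,0.105],[0,0,0.105]],"claw":[0.5,0.5,0.5,0.5]}'; python3 st.py
```

```text
time: 3.47
tcp_pos: [0.5114, -0.2333, 0.1406]
orientation: [0.406, 3.113, 0.001]
ft_force: [0.3, 1.3, 2.6]
opening: 0.0483
finger_force: 32.4
yaw 75.13 M [ 0.441 -0.087 -0.04 ] j6 -0.288
time: 3.8
tcp_pos: [0.5113, -0.2335, 0.1406]
orientation: [0.242, 3.131, -0.0]
ft_force: [-0.4, 1.0, 3.6]
opening: 0.0481
finger_force: 32.6
yaw 81.16 M [ 0.372 -0.162 -0.051] j6 -0.394
```

```bash
python3 -m crank '{"delta_pos":[[0,0,0],[0,0,0],[0,0,0],[0,0,0],[0,0,0],[0,0,0],[0,0,0],[0,0,0]],"twist":[[0,0,0.04],[0,0,0.08],[0,0,0.12],[0,0,0.16],[0,0,0.2],[0,0,0.24],[0,0,0.28],[0,0,0.28]],"claw":[0.5,0.5,0.5,0.5,0.5,0.5,0.5,0.5]}'; python3 st.py
python3 -m crank '{"delta_pos":[[0,0,0],[0,0,0],[0,0,0],[0,0,0]],"twist":[[0,0,0.035],[0,0,0.07],[0,0,0.105],[0,0,0.105]],"claw":[0.5,0.5,0.5,0.5]}'; python3 st.py
```

```text
time: 4.47
tcp_pos: [0.5112, -0.234, 0.1406]
orientation: [-0.196, 3.134, -0.002]
ft_force: [0.1, 0.9, 3.9]
opening: 0.0486
finger_force: 32.6
yaw 97.15 M [ 0.148 -0.103  0.046] j6 -0.673
time: 4.8
tcp_pos: [0.5112, -0.2341, 0.1406]
orientation: [-0.359, 3.12, -0.002]
ft_force: [-0.1, -0.2, 4.6]
opening: 0.0485
finger_force: 32.7
yaw 103.12 M [ 0.079 -0.021 -0.055] j6 -0.777
```

```bash
python3 -m crank '{"delta_pos":[[0,0,0],[0,0,0],[0,0,0]],"twist":[[0,0,0.04],[0,0,0.08],[0,0,0.08]],"claw":[0.5,0.5,0.5]}'; python3 st.py
```

```text
time: 5.05
tcp_pos: [0.5112, -0.2341, 0.1406]
orientation: [-0.483, 3.103, -0.003]
ft_force: [1.0, -0.6, 4.9]
opening: 0.0483
finger_force: 32.8
yaw 107.69 M [ 0.006 -0.086 -0.063] j6 -0.857
```

```bash
python3 -m crank '{"delta_pos":[[0,0,0],[0,0,0],[0,0,0]],"twist":[[0,0,0.03],[0,0,0.06],[0,0,0.06]],"claw":[0.5,0.5,0.5]}'; python3 st.py
```

```text
time: 5.3
tcp_pos: [0.5112, -0.2341, 0.1406]
orientation: [-0.575, 3.088, -0.003]
ft_force: [-0.1, -0.3, 5.0]
opening: 0.0482
finger_force: 32.8
yaw 111.10 M [-0.021 -0.06  -0.049] j6 -0.917
```

```bash
python3 -m crank '{"delta_pos":[[0,0,1],[0,0,1.5],[0,0,1.5]],"twist":[[0,0,0],[0,0,0.03],[0,0,0.03]],"claw":[0.5,0.5,0.5]}'; python3 st.py
```

```text
time: 5.55
tcp_pos: [0.5109, -0.2339, 0.1407]
orientation: [0.622, -3.079, 0.001]
ft_force: [2.2, -1.7, -0.2]
opening: 0.0478
finger_force: 31.7
yaw 112.84 M [-0.328 -0.389 -0.067] j6 -0.947
```

```bash
python3 -m crank '{"delta_pos":[[0,0,0],[0,0,0],[0,0,0]],"twist":[[0,0,0.03],[0,0,0.07],[0,0,0.07]],"claw":[0.5,0.5,0.5]}'; python3 st.py
```

```text
time: 5.8
tcp_pos: [0.5107, -0.2339, 0.1408]
orientation: [0.73, -3.055, 0.001]
ft_force: [0.6, -1.6, -0.1]
opening: 0.0485
finger_force: 31.6
yaw 116.86 M [-0.357 -0.327 -0.106] j6 -1.017
```

```bash
python3 -m crank '{"delta_pos":[[0,0,0],[0,0,0],[0,0,0]],"twist":[[0,0,0.035],[0,0,0.07],[0,0,0.07]],"claw":[0.5,0.5,0.5]}'; python3 st.py
```

```text
time: 6.05
tcp_pos: [0.5107, -0.2338, 0.1408]
orientation: [0.835, -3.028, 0.0]
ft_force: [0.8, -1.7, -0.4]
opening: 0.0484
finger_force: 31.6
yaw 120.85 M [-0.4   -0.375 -0.088] j6 -1.087
```

```bash
python3 -m crank '{"delta_pos":[[0,0,0],[0,0,0],[0,0,0]],"twist":[[0,0,0.035],[0,0,0.07],[0,0,0.07]],"claw":[0.5,0.5,0.5]}'; python3 st.py
```

```text
time: 6.3
tcp_pos: [0.5106, -0.2338, 0.1408]
orientation: [0.941, -2.997, 0.0]
ft_force: [1.6, -1.4, -0.4]
opening: 0.0485
finger_force: 31.5
yaw 124.85 M [-0.465 -0.409 -0.099] j6 -1.157
```

```bash
python3 -m crank '{"delta_pos":[[0,0,0],[0,0,0],[0,0,0]],"twist":[[0,0,0.035],[0,0,0.07],[0,0,0.07]],"claw":[0.5,0.5,0.5]}'; python3 st.py
```

```text
time: 6.55
tcp_pos: [0.5106, -0.2337, 0.1409]
orientation: [1.045, -2.962, 0.0]
ft_force: [1.4, -1.4, -0.9]
opening: 0.048
finger_force: 31.4
yaw 128.87 M [-0.539 -0.377 -0.086] j6 -1.227
```

```bash
python3 -m crank '{"delta_pos":[[0,0,0],[0,0,0],[0,0,0]],"twist":[[0,0,0.035],[0,0,0.07],[0,0,0.07]],"claw":[0.5,0.5,0.5]}'; python3 st.py
```

```text
time: 6.8
tcp_pos: [0.5106, -0.2337, 0.141]
orientation: [1.148, -2.924, 0.0]
ft_force: [0.8, -2.7, -0.8]
opening: 0.0484
finger_force: 31.4
yaw 132.87 M [-0.511 -0.313 -0.085] j6 -1.297
```

```bash
python3 -m crank '{"delta_pos":[[0,0,0],[0,0,0],[0,0,0]],"twist":[[0,0,0.035],[0,0,0.07],[0,0,0.07]],"claw":[0.5,0.5,0.5]}'; python3 st.py
```

```text
time: 7.05
tcp_pos: [0.5107, -0.2336, 0.1412]
orientation: [1.25, -2.882, 0.0]
ft_force: [0.7, -2.5, -0.4]
opening: 0.0482
finger_force: 31.6
yaw 136.89 M [-0.505 -0.253 -0.078] j6 -1.367
```

```bash
python3 -m crank '{"delta_pos":[[0,0,0],[0,0,0],[0,0,0]],"twist":[[0,0,0.035],[0,0,0.07],[0,0,0.07]],"claw":[0.5,0.5,0.5]}'; python3 st.py
```

```text
time: 7.3
tcp_pos: [0.5109, -0.2338, 0.1419]
orientation: [-1.35, 2.837, -0.002]
ft_force: [0.8, -1.7, 1.5]
opening: 0.0481
finger_force: 32.0
yaw 140.89 M [-0.527 -0.228 -0.036] j6 -1.437
```

The height is creeping up and Fz has turned positive. I'll probe with a small lift before turning any further.

```bash
python3 -m crank '{"delta_pos":[[0,0,1],[0,0,1],[0,0,1]],"twist":[[0,0,0],[0,0,0],[0,0,0]],"claw":[0.5,0.5,0.5]}'; python3 st.py
```

```text
time: 7.55
tcp_pos: [0.511, -0.2335, 0.1434]
orientation: [-1.351, 2.835, -0.001]
ft_force: [-0.1, -1.9, 4.6]
opening: 0.0483
finger_force: 32.7
yaw 140.96 M [-0.323 -0.008  0.127] j6 -1.438
```

The hand followed with +4.6 N pushing it up, so the cap is free. Lifting gently.

```bash
python3 -m crank '{"delta_pos":[[0,0,1],[0,0,2],[0,0,2]],"twist":[[0,0,0],[0,0,0],[0,0,0]],"claw":[0.5,0.5,0.5]}'; python3 st.py
```

```text
time: 7.8
tcp_pos: [0.5106, -0.2332, 0.1436]
orientation: [1.352, -2.835, -0.002]
ft_force: [1.2, -0.9, 0.3]
opening: 0.0482
finger_force: 31.8
yaw 141.00 M [-0.32  -0.366  0.091] j6 -1.438
```

```bash
python3 -m crank '{"delta_pos":[[0,0,1],[0,0,2],[0,0,2]],"twist":[[0,0,0],[0,0,0],[0,0,0]],"claw":[0.5,0.5,0.5]}'; python3 st.py
```

```text
time: 8.05
tcp_pos: [0.5102, -0.2332, 0.1449]
orientation: [1.352, -2.834, -0.003]
ft_force: [1.3, -1.7, -5.5]
opening: 0.0484
finger_force: 32.0
yaw 141.01 M [-0.428 -0.375  0.07 ] j6 -1.438
```

```bash
python3 -m crank '{"delta_pos":[[0,0,0.7],[0,0,1.5],[0,0,1.5],[0,0,1.5]],"twist":[[0,0,0],[0,0,0],[0,0,0],[0,0,0]],"claw":[0.5,0.5,0.5,0.5]}'; python3 st.py; python3 look.py a3
```

```text
time: 8.38
tcp_pos: [0.5106, -0.2333, 0.1479]
orientation: [1.352, -2.835, -0.001]
ft_force: [0.8, 0.0, -2.9]
opening: 0.0484
finger_force: 32.4
yaw 141.00 M [-0.285 -0.126  0.092] j6 -1.438
yaw 141.0014513661702 z [-3.89281013e-04  3.99887895e-04 -9.99999844e-01] p [ 0.51056538 -0.2333135   0.14794813] [ 0.80600074  0.00365776 -2.91643259] [-0.2854088  -0.12582965  0.09240168] 0.0483975633388986
top crop origin 361 221 x4.44; tip px [194.7158983 200.7800993]
side crop origin 328 225 x4.44; tip px [197.36435467 218.51319126]
```

View pics/a3.png

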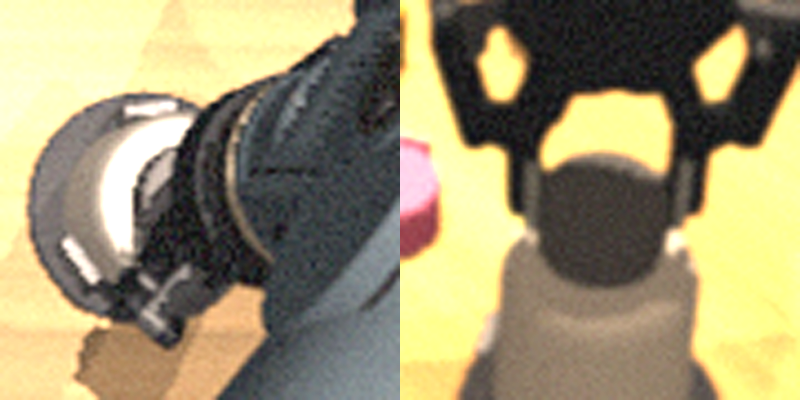

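The cap has turned with the hand and risen with it: its bottom edge is at (600,287), in the same place relative to the fingertips. I'll keep lifting.

```bash
python3 -m crank '{"delta_pos":[[0,0,1],[0,0,2],[0,0,3],[0,0,3]],"twist":[[0,0,0],[0,0,0],[0,0,0],[0,0,0]],"claw":[0.5,0.5,0.5,0.5]}'; python3 st.py
```

```text
time: 8.82
tcp_pos: [0.511, -0.2334, 0.1517]
orientation: [-1.352, 2.835, -0.001]
ft_force: [-1.1, 1.2, -0.9]
opening: 0.0485
finger_force: 32.9
yaw 141.01 M [ 0.046  0.019 -0.036] j6 -1.438
```

```bash
python3 -m crank '{"delta_pos":[[0,0,10],[0,0,22],[0,0,40],[0,0,60],[0,0,80],[2,30,80],[3,65,80],[5,105,80],[6,145,80],[8,185,80],[9,225,80],[11,265,80],[12,305,80],[14,345,80],[16,380,80],[17,410,80],[18,427,80],[18,436,80],[18,436,80],[18,436,80]],"twist":[[0,0,0],[0,0,0],[0,0,0],[0,0,0],[0,0,0],[0,0,0],[0,0,0],[0,0,0],[0,0,0],[0,0,0],[0,0,0],[0,0,0],[0,0,0],[0,0,0],[0,0,0],[0,0,0],[0,0,0],[0,0,0],[0,0,0],[0,0,0]],"claw":[0.5,0.5,0.5,0.5,0.5,0.5,0.5,0.5,0.5,0.5,0.5,0.5,0.5,0.5,0.5,0.5,0.5,0.5,0.5,0.5]}'; python3 look.py a4
```

```text
time: 10.48
tcp_pos: [0.5289, 0.2021, 0.2316]
orientation: [-1.353, 2.835, -0.002]
ft_force: [-0.2, 0.1, -1.2]
opening: 0.048
finger_force: 32.9
yaw 141.02484135670673 z [ 8.63538032e-04 -7.53384822e-04 -9.99999343e-01] p [0.52892178 0.20210584 0.23164938] [-0.20471598  0.13211595 -1.22684657] [-0.02392403  0.03490968 -0.00209891] 0.04802872433593773
top crop origin 111 206 x4.44; tip px [208.82035577 201.04680001]
side crop origin 196 81 x4.44; tip px [202.99200556 218.72958467]
```

View pics/a4.png

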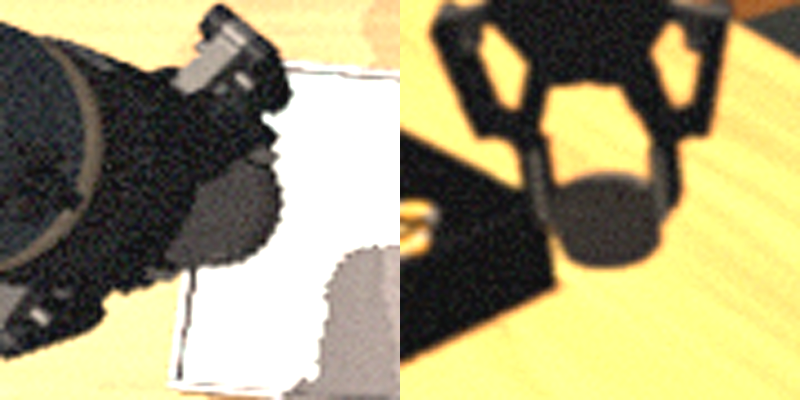

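The cap hangs level in the fingers (side crop (608,220)) over the middle of the tray. Lowering it.

```bash
python3 -m crank '{"delta_pos":[[0,0,-20],[0,0,-45],[0,0,-70],[0,0,-95],[0,0,-120],[0,0,-140],[0,0,-155],[0,0,-165],[0,0,-172],[0,0,-178],[0,0,-182],[0,0,-182]],"twist":[[0,0,0],[0,0,0],[0,0,0],[0,0,0],[0,0,0],[0,0,0],[0,0,0],[0,0,0],[0,0,0],[0,0,0],[0,0,0],[0,0,0]],"claw":[0.5,0.5,0.5,0.5,0.5,0.5,0.5,0.5,0.5,0.5,0.5,0.5]}'
python3 -m crank '{"delta_pos":[[0,0,-1],[0,0,-2],[0,0,-3],[0,0,-4],[0,0,-4]],"twist":[[0,0,0],[0,0,0],[0,0,0],[0,0,0],[0,0,0]],"claw":[0.5,0.5,0.5,0.5,0.5]}'
```

```text
time: 11.58
tcp_pos: [0.5289, 0.2023, 0.0487]
orientation: [1.352, -2.836, 0.0]
ft_force: [-0.3, 0.4, -1.0]
opening: 0.0482
finger_force: 32.9
time: 12.0
tcp_pos: [0.5288, 0.2026, 0.0449]
orientation: [-1.353, 2.835, -0.0]
ft_force: [-0.3, 0.4, -1.2]
opening: 0.0485
finger_force: 32.9
```

```bash
python3 -m crank '{"delta_pos":[[0,0,-1],[0,0,-2],[0,0,-2]],"twist":[[0,0,0],[0,0,0],[0,0,0]],"claw":[0.5,0.5,0.5]}'
```

```text
time: 12.25
tcp_pos: [0.5288, 0.2026, 0.0428]
orientation: [-1.353, 2.835, 0.0]
ft_force: [0.2, 0.6, -0.8]
opening: 0.0483
finger_force: 32.9
```

```bash
python3 -m crank '{"delta_pos":[[0,0,-1],[0,0,-1],[0,0,-1]],"twist":[[0,0,0],[0,0,0],[0,0,0]],"claw":[0.5,0.5,0.5]}'
```

```text
time: 12.5
tcp_pos: [0.5289, 0.2025, 0.0426]
orientation: [-1.352, 2.835, -0.0]
ft_force: [-2.3, -1.2, 3.7]
opening: 0.0482
finger_force: 34.0
```

It's down at about 5 N. Releasing slowly, then retreating straight up.

```bash
python3 -m crank '{"delta_pos":[[0,0,0.5],[0,0,0.5],[0,0,0.5],[0,0,0.5],[0,0,0.5],[0,0,0.5],[0,0,0.5],[0,0,0.5]],"twist":[[0,0,0],[0,0,0],[0,0,0],[0,0,0],[0,0,0],[0,0,0],[0,0,0],[0,0,0]],"claw":[0.6,0.64,0.68,0.72,0.78,0.84,0.9,0.9]}'
python3 -m crank '{"delta_pos":[[0,0,5],[0,0,15],[0,0,35],[0,0,65],[0,0,100],[0,0,135],[-10,-40,150],[-20,-80,150],[-30,-120,150],[-30,-160,150],[-30,-200,150],[-30,-200,150],[-30,-200,150]],"twist":[[0,0,0],[0,0,0],[0,0,0],[0,0,0],[0,0,0],[0,0,0],[0,0,0],[0,0,0],[0,0,0],[0,0,0],[0,0,0],[0,0,0],[0,0,0]],"claw":[0.9,0.9,0.9,0.9,0.9,0.9,0.9,0.9,0.9,0.9,0.9,0.9,0.9]}'
python3 - <<'E'
from h import *
o=[]
for k in("top","side"):
    c=cam(k); u=proj(c,[.529,.203,.02]).astype(int); i=c[0][u[1]-60:u[1]+60,u[0]-60:u[0]+60,::-1]; print(u)
    o.append(cv2.resize(i,(400,400)))
cv2.imwrite("pics/a5.png",np.hstack(o))
E
```

```text
time: 13.17
tcp_pos: [0.5289, 0.2025, 0.0425]
orientation: [-1.352, 2.835, -0.0]
ft_force: [0.0, 0.6, -0.6]
opening: 0.0768
finger_force: 0.0
time: 14.25
tcp_pos: [0.499, 0.0005, 0.1936]
orientation: [-1.345, 2.837, -0.001]
ft_force: [0.0, 0.6, 0.1]
opening: 0.0769
finger_force: 0.0
[185 257]
[250 200]
```

View pics/a5.png

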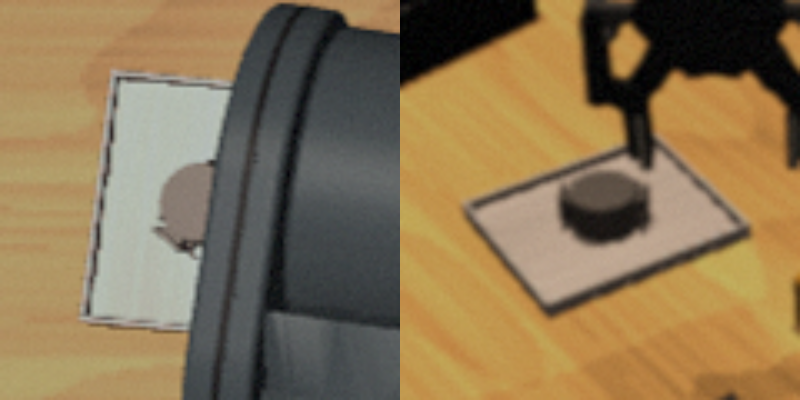

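The cap stands upright in the middle of the tray (side crop (605,207)), and the hand is clear. Handing in.

```bash
python3 -c "
from plant import env
print(env.finish_job())"
```

```text
the job is handed in; nothing more can be done
None
```

The jar is open: the cap came free after about 66° of turning and now stands upright, let go, near the middle of the tray. The job is handed in, but no verdict came back, and I took no final look at the jar or the other things on the bench.

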